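# Stand a portable meter on its over-centre prop leg

### The arm

A 6-joint arm with a two-finger parallel gripper is mounted at the origin on a cart in front of the work surface, level with it; the furniture and walls round the work are solid. World frame = base frame: x ahead of the robot, y to its left, z up, the work surface at z = 0. Lengths are in mm, angles in rad, forces in N, time in s.
With the tool pointing down it reaches from about 275 to 725 mm from the base axis. Payload 5.6 kg.
Tool frame: the origin (TCP) lies on the centre line of the jaws, within the pads' length; the fingertips stand 22 mm ahead of it and the grasp point (between the pads) lies 3 mm ahead of it; z points along the fingers, y is the direction in which the jaws open and shut (so a half turn about z gives the same grasp; the last joint's range is limited). The gripper opens to 85 mm and grips with 20 to 120 N. Pads are 22 mm wide; open, the fingers measure 114 mm over their backs; the gripper's body (76 mm by 85 mm) begins 54 mm behind the grasp point. The pads swing forward as they close: fully open they stand 13 mm farther back than shut.
Start: joints at [-0.837, 0.255, 0.108, 0, -1.424, -0.285], TCP at [238.654, -495.517, 253.283] pointing down, gripper open.
Joint ranges: [-2.95, 2.95], [-1.21, 1.97], [-1.09, 1.5], [-2.87, 1.71], [-2.94, -0.07], [-3.05, 3.05]. Speed limits (rad/s): [2.57, 2.57, 3.14, 3.14, 3.14, 3.14].

### API

Orientations are given as a unit quaternion [x, y, z, w].
In Python, from rig import * gives the robot as it stands. The module is installed in compiled form; this text tells all that it offers. Calls block until the motion is done:
- move_to(position, orientation): joint-space move of the TCP to a pose.
- move_linear(position, attitude=None, speed=150): straight line of the TCP; attitude=None keeps the orientation; speed is the mean speed in mm/s.
- set_joints(angles): joint-space move.
- let_go() and close(strength=None): open the fingers fully, or close them until they stop; strength is the grip in N (None keeps the last).
- dwell(seconds).
- solve_ik(position, orientation): joint angles nearest the present ones, or None.
- get_image(name): name is "scene" or "top"; returns (picture, depth): 384x512x3 uint8, blue, green, red; 384x512 float32, mm along the optical axis (not along the pixel's ray), 0 where there is no reading.
- camera_params(name): a dict with "fx", "fy", "cx", "cy" (pixels), "R" (3x3) and "t" (3): a world point X has camera coordinates R X + t. Camera axes: x right, y down, z forward; pixel columns grow to the right and rows downward; lengths in mm; the calibration is good to about 2 mm. A picture is of the moment at which its call begins. camera_params takes no time and is no camera call.
A pose or a line that the arm cannot do raises Unreachable and nothing moves.
- close_job(): hands the job in, once; it reports no verdict.
Readings, each from a call of its own:
- get_clock(): time.
- get_joint_pos(): joint angles.
- get_dq(): joint speeds.
- get_effort(): joint torques, N m.
- get_tcp_pos(): TCP position.
- get_eef_rot(): TCP orientation.
- get_force(): force on the tool from outside, world axes, zero at the start.
- get_moment(): the same for the moment, N m.
- get_grip_width(): finger opening in mm.
Only numpy, scipy, OpenCV 4.12 (cv2) and the standard library are available. Lean on these libraries where they do the work, as an engineer would, in place of code of your own. Each camera call takes 0.05 s, during which the arm holds its last target. There are 200 camera calls.

### The job

Stand the portable meter up on its prop leg. Turn it over by its handle, lay it gently face down on the rubber mat and let go, then swing the leg out of its back until it snaps past centre and stays out. Take the meter by the handle again and stand it on its leg on the mat, leaning back with the screen towards the robot's side of the bench; do not drop it, and leave the other things where they are.

Things in the scene. Friction and masses are not known exactly. Their poses are not given: they have to be found in the camera images.
- meter_center (a point): Portable meter, about 0.7 kg: grey housing in a black rubber surround, 140 x 96 x 34 mm, handle at its top end. Point: centre of the housing. x along its length to the handle, y across, z out of the screen. It starts lying on its back (z up), bottom end roughly towards the robot. Near the bottom end (40 mm) the back is cut away: only 17 mm thick there, flush with the front.
- handle_mid (a point): Middle of the handle's grip tube, 116 mm from meter_center along x, at mid-thickness (17 mm above the support when it lies flat). Tube 12 mm thick, 56 mm long, along the meter's y; 40 mm clear to the housing, 74 mm wide. It turns on its bar with slight drag: held by it from above, the meter swings and hangs straight down, or tips about its bottom edge, 186 mm away. Axes as meter_center.
- base_edge (a point): Middle of the meter's bottom end, 70 mm from meter_center along -x; axes as meter_center. On its locked leg the meter stands on this end's back edge, leaning back 28 degrees from upright; handle_mid is then about 0.17 m high and 0.09 m behind this point.
- prop_leg (a joint): Angle of the prop leg in the meter's back, rad: 0 folded flat (start), 1.05 fully out against its stop. An over-centre spring pulls the leg shut below 0.5 rad and snaps it out to the stop above 0.5 rad. Lifting the folded foot takes about 2 N, falling to nothing at 0.5 rad.
- leg_foot (a point): Centre of the leg's rubber roller foot, 15 mm thick, 36 mm long along the meter's y (axis y always the meter's): take it across its two flat ends. Folded it lies in the cut-away, 56 mm from meter_center along -x, 9 mm along -z (29 mm above the bench when face down on the mat, the housing under it reaching 20 mm), nothing beside it. It swings on a 98 mm radius about leg_pivot, out of the back.
- leg_pivot (a point): The leg's hinge axis in the meter's back (along the meter's y), 42 mm from meter_center along x and 12 mm along -z. The opening foot moves first along the meter's -z, then also towards the handle. Axes as meter_center.
- mat: Flat black rubber mat fixed on the bench, 250 mm square, 3 mm thick; the origin is the centre of its underside. x points away from the robot, give or take a few degrees. It lies to the left or to the right of the middle, the meter on the other side.
- mat_front (a point): Middle of the mat's edge nearest the robot, on its top. Axes as the mat.
- turned_part_center (a point): Bystander: stepped steel turned part, 42 mm across, 44 mm high, its centre.
- loupe_center (a point): Bystander: black eye loupe, 43 mm across, 46 mm high, its centre.
- test_block_center (a point): Bystander: round steel test block, 63 mm across, 10 mm high, its centre.
- square_block_center (a point): Bystander: square steel test block, 50 x 50 x 10 mm, its centre.

How it is judged (in metres and radians):
On the way, in this order (a step that is already met when the one before it is completed fails the run):
1. the meter lies face down on the mat, let go and at rest (angle between meter_center's own z axis and vertical above 3 rad and x of meter_center in the frame of mat between -0.1 and 0.1 m and y of meter_center in the frame of mat between -0.1 and 0.1 m and height (world z) of meter_center below 0.028 m and contact force between meter and mat above 2 N and contact force between the fingers and meter below 0.1 N and linear speed of meter below 0.03 m/s), for 0.2 s.
2. the prop leg is past centre and out against its stop, the meter still face down (value of joint prop_leg above 0.98 rad and angle between meter_center's own z axis and vertical above 2.8 rad), for 0.2 s.
At the end, for the whole second after the job is handed in: The meter stands by itself on the mat, released and at rest, its bottom end and the foot of its prop leg both on the mat, the leg fully out (over 0.98 rad), the screen's normal 55 to 69 degrees from vertical, facing the robot's side of the mat within 0.5 rad (value of joint prop_leg above 0.98 rad and angle between meter_center's own z axis and vertical between 0.96 and 1.2 rad and x of base_edge in the frame of mat between -0.125 and 0.125 m and y of base_edge in the frame of mat between -0.125 and 0.125 m and x of leg_foot in the frame of mat between -0.125 and 0.125 m and y of leg_foot in the frame of mat between -0.125 and 0.125 m and contact force between prop_leg and mat above 0.3 N and z of mat_front in the frame of meter_center above 0 m and angle between the y axis of meter_center and the y axis of mat, either way round below 0.5 rad and linear speed of meter below 0.02 m/s and contact force between the fingers and meter below 0.1 N); the robot touches nothing.
It fails at once if a bystander is moved by more than 2 cm (distance of any of turned_part_center, loupe_center, test_block_center, square_block_center from where it was at the start of the episode above 0.02 m).
It fails at once if the meter is dropped or toppled onto the table (it comes down faster than 0.6 m/s) (linear speed of meter above 0.6 m/s and height (world z) of meter_center below 0.07 m).
It also fails if it takes over 72 s, if anything falls off the work surface, if the arm or the gripper's body presses on something with over 40 N, if the wrist force passes 120 N, or if a joint passes its speed limit or range.

## Working session

There is one attempt and no reset: what is moved stays moved. The work goes in short steps, each a Python script; the robot and the scene stay as the last script left them, time stands still between calls to the robot, and variables do not carry over. Pictures are saved under pics/ and viewed, about 8 in all and at most 12, crops included, and the job is handed in when it is done.

```bash
ls; mkdir -p pics; python3 - <<'E'
from rig import *
import cv2,numpy as np
for n in("scene","top"):
    im,d=get_image(n); p=camera_params(n); np.savez(n+".npz",im=im,d=d)
    cv2.imwrite(f"pics/{n}0.png",im); R=np.array(p["R"]);t=np.array(p["t"])
    print(n,p["fx"],p["fy"],p["cx"],p["cy"],"cam at",-R.T@t,R.round(3).tolist())
print(get_clock(),get_eef_rot(),get_grip_width(),get_force())
E
```

```text
pics
scene 376.8458569042972 376.8458569042972 256.9652037778126 193.0943714911186 cam at [-148.50150116  852.55557487  581.14965735] [[-0.725, -0.689, -0.017], [-0.32, 0.359, -0.877], [0.61, -0.63, -0.481]]
top 445.09933252092753 445.09933252092753 252.7775092387042 189.1174743293032 cam at [ 234.48130703  166.93437331 1470.33880266] [[0.026, -1.0, -0.007], [-0.984, -0.025, -0.175], [0.175, 0.011, -0.985]]
0.1 [-2.22463751e-01  9.74940586e-01  8.28326159e-04 -2.17366615e-04] 85.17174424022981 [-0.26964567 -0.18651042  0.17942802]
```

View pics/top0.png

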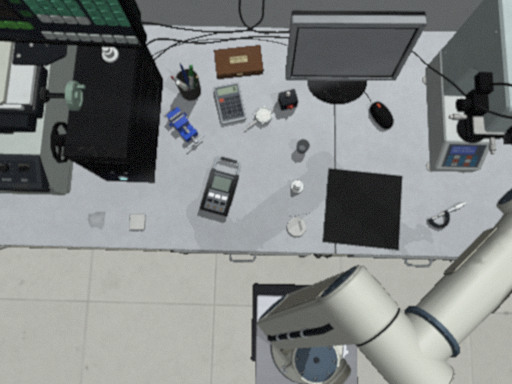

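View pics/scene0.png

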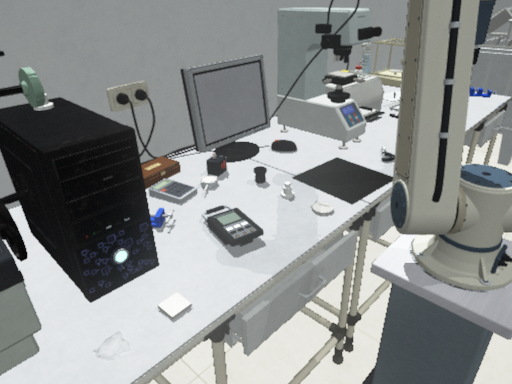

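Top view: the meter is at about (220,187) with its handle at (229,162). The mat is at (363,208), to the right. The bystanders are the turned part (297,186), loupe (302,146), round block (296,226) and square block (137,222).

```bash
cat > h.py <<'E'
import numpy as np,cv2
from rig import *
def world(n,d):
    p=camera_params(n);R=np.array(p["R"]);t=np.array(p["t"])
    v,u=np.mgrid[:d.shape[0],:d.shape[1]]
    c=np.stack([(u-p["cx"])/p["fx"]*d,(v-p["cy"])/p["fy"]*d,d],-1)
    return (c-t)@R
def ray(n,uv,z):
    p=camera_params(n);R=np.array(p["R"]);t=np.array(p["t"]);uv=np.atleast_2d(uv)
    r=np.c_[(uv[:,0]-p["cx"])/p["fx"],(uv[:,1]-p["cy"])/p["fy"],np.ones(len(uv))]@R
    o=-R.T@t
    return o+r*((z-o[2])/r[:,2])[:,None]
E
python3 - <<'E'
from h import *
im=np.load("top.npz")["im"];d=np.load("top.npz")["d"];W=world("top",d)
print("bench z",np.median(W[225:240,230:280,2]))
g=im.max(2)
def big(m,x0,y0,x1,y1):
    k=np.zeros(m.shape,np.uint8);k[y0:y1,x0:x1]=m[y0:y1,x0:x1]*255
    c=max(cv2.findContours(k,0,cv2.CHAIN_APPROX_NONE)[0],key=cv2.contourArea);return c
c=big(g<50,315,160,412,255);r=cv2.minAreaRect(c)
print("mat",cv2.contourArea(c),ray("top",cv2.boxPoints(r),3).round(0).tolist(),ray("top",r[0],3).round(1))
c=big((W[...,2]>12),190,145,255,225)
m=np.zeros(g.shape,np.uint8);cv2.drawContours(m,[c],-1,1,-1)
P=W[m>0];print("meter z",np.percentile(P[:,2],[5,50,95]))
r=cv2.minAreaRect(c);print("hull",r,ray("top",cv2.boxPoints(r),25).round(0).tolist())
c=big((W[...,2]>25),190,145,255,225);r=cv2.minAreaRect(c);print("housing",r,ray("top",cv2.boxPoints(r),32).round(0).tolist(),ray("top",r[0],32))
for n,b,zz in(("turned",(286,172,306,200),35),("loupe",(292,136,314,158),40),("round",(284,212,308,240),6),("square",(125,210,150,234),6)):
    c=big(W[...,2]>(6 if zz<10 else 15),*b);(u,v),rr=cv2.minEnclosingCircle(c);print(n,u,v,rr,ray("top",(u,v),zz).round(0),cv2.contourArea(c))
cv2.imwrite("pics/m.png",cv2.resize(im[135:235,180:320],None,fx=5,fy=5,interpolation=cv2.INTER_CUBIC))
print(np.round(W[150:225:5,228-0,2]))
E
```

```text
bench z -1.3742696978616724
mat 5116.5 [[324.0, -51.0, 3.0], [569.0, -72.0, 3.0], [554.0, -320.0, 3.0], [311.0, -292.0, 3.0]] [[ 437.9 -183.6    3. ]]
meter z [-3.20875572 30.61939556 36.86405273]
hull ((220.4905548095703, 185.7830047607422), (29.669878005981445, 57.0046272277832), 15.94539737701416) [[420.0, 360.0, 25.0], [606.0, 316.0, 25.0], [580.0, 220.0, 25.0], [396.0, 265.0, 25.0]]
housing ((218.3445281982422, 192.53550720214844), (29.151155471801758, 42.34817123413086), 16.189208984375) [[420.0, 359.0, 32.0], [557.0, 326.0, 32.0], [531.0, 232.0, 32.0], [396.0, 266.0, 32.0]] [[475.40592127 295.92837428  32.        ]]
turned 296.8333435058594 185.5 4.116457939147949 [[505.  39.  35.]] 42.0
loupe 302.3604736328125 145.91860961914062 6.948204517364502 [[638.  23.  40.]] 124.5
round 295.9148864746094 226.1914825439453 9.8511962890625 [[374.  38.   6.]] 238.0
square 136.5 222.0 10.259242057800293 [[374. 565.   6.]] 184.5
[ 1.  0. 25.  5. -3. 31. 31. 32. 36. 28. 27. 33. 31. -3. -1.]
```

View pics/m.png

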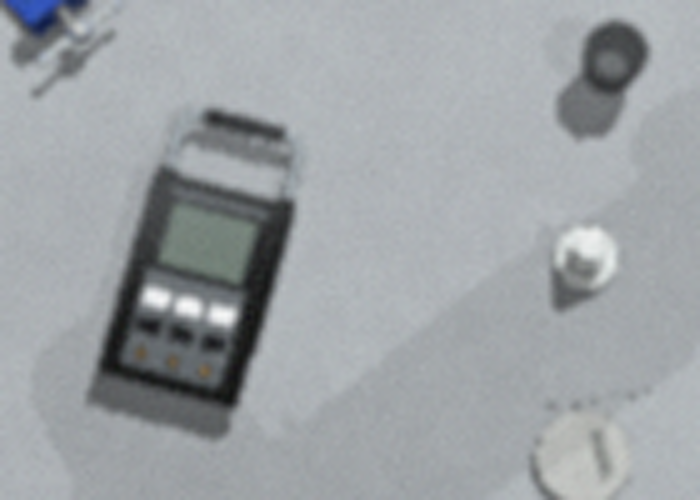

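The crop shows the handle tube at full-image pixel (229,160), in line with the housing axis. My plan is to grip the tube with the tool tilted 18°, so the open inner finger clears the housing. Then I lift the meter to hang, set its front bottom edge on the mat and lay it towards the robot.

```bash
cat >> h.py <<'E'
from scipy.spatial.transform import Rotation as Rn
Z=np.array([0,0,1.])
def dirv(yaw): return np.array([np.cos(yaw),np.sin(yaw),0])
def quat(d,a,flip=1):
    "tool points down, leaning so that it points by a towards d; jaws in the plane of d and Z"
    z=-np.cos(a)*Z+np.sin(a)*d; y=(np.cos(a)*d+np.sin(a)*Z)*flip
    return Rn.from_matrix(np.c_[np.cross(y,z),y,z]).as_quat(),z
def tcp(p,d,a,flip=1,e=13):
    q,z=quat(d,a,flip); return np.asarray(p,float)-e*z,q
A=np.radians(18)
E
cat > st.py <<'E'
MY=-0.24            # meter yaw at the start
E
python3 - <<'E'
from h import *
print("handle ray",ray("top",(229,159.8),23))
MY=np.arctan2(-33,135.5);X=dirv(MY);c=np.array([475.4,295.9,17]);h=c+116*X;print(MY,h)
for f in(1,-1):
    for a in(0,A):
        for dz in(0,100,250):
            p,q=tcp(h+dz*Z+4*X,-X,a,f);s=solve_ik(p,q);print(f,a,dz,None if s is None else np.round(s,2))
MX=dirv(-0.1);m=np.array([437.9,-183.6,3])
for f in(1,-1):
    p,q=tcp(m+(40-116)*MX+17*Z,MX,A,f);print("lay",f,solve_ik(p,q))
    p,q=tcp(m+(0)*MX+280*Z,MX,0,f);print("up",f,solve_ik(p,q))
    p,q=tcp(m+(110)*MX+280*Z,-MX,0,f);print("up-",f,solve_ik(p,q))
E
```

```text
handle ray [[588.73411189 265.53705911  23.        ]]
-0.23889178177947643 [588.10569335 268.45138096  17.        ]
1 0 0 [ 0.66  0.59  0.04  0.   -1.02 -0.9 ]
1 0 100 [ 0.66  0.51  0.17  0.   -1.23 -0.9 ]
1 0 250 [ 0.66  0.46  0.47  0.   -1.58 -0.9 ]
1 0.3141592653589793 0 [ 0.54  0.76  0.4  -0.22 -1.44 -0.72]
1 0.3141592653589793 100 [ 0.54  0.69  0.54 -0.22 -1.64 -0.77]
1 0.3141592653589793 250 [ 0.54  0.67  0.88 -0.24 -1.99 -0.85]
-1 0 0 [ 0.66  0.59  0.04  0.   -1.02  2.24]
-1 0 100 [ 0.66  0.51  0.17  0.   -1.23  2.24]
-1 0 250 [ 0.66  0.46  0.47  0.   -1.58  2.24]
-1 0.3141592653589793 0 [ 0.54  0.76  0.4  -0.22 -1.44  2.42]
-1 0.3141592653589793 100 [ 0.54  0.69  0.54 -0.22 -1.64  2.37]
-1 0.3141592653589793 250 [ 0.54  0.67  0.88 -0.24 -1.99  2.29]
lay 1 [-0.04253118  0.01922029 -0.89705399  0.05305391 -0.34129188  3.03693164]
up 1 None
up- 1 [-0.07253993  0.31089986  0.29134534  0.         -1.55124181 -0.02746007]
lay -1 [-0.04253118  0.01922029 -0.89705399  0.05305391 -0.34129188 -0.10466101]
up -1 [-0.06582149  0.09498898  0.01893601  0.         -1.49474336 -0.03417851]
up- -1 None
```

```bash
python3 - <<'E'
from h import *
MY=-0.239;X=dirv(MY);h=np.array([588.4,267,17])
p,q=tcp(h+4*X+110*Z,-X,A);move_to(p,q)
p,q=tcp(h+4*X,-X,A);move_linear(p,speed=120)
print(get_force());close(40);print("w",get_grip_width(),get_force(),get_clock(),get_tcp_pos())
im,d=get_image("scene");cv2.imwrite("pics/g1.png",cv2.resize(im[130:290,130:330],None,fx=3.5,fy=3.5,interpolation=cv2.INTER_CUBIC))
E
```

```text
[ 0.30436419 -0.11784646 -0.08585055]
w 10.231689536415729 [-2.10240869  0.5577098   2.28131039] 4.8083 [595.97173695 265.16404904  29.69706202]
```

View pics/g1.png

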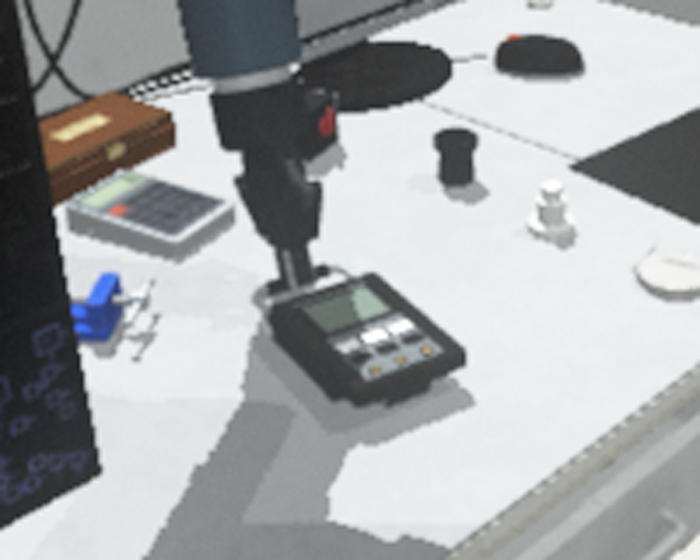

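```bash
python3 - <<'E'
from h import *
MY=-0.239;X=dirv(MY)
t,q=np.array(get_tcp_pos()),get_eef_rot();h=t+13*Rn.from_quat(q).as_matrix()[:,2]
print("tube",h);E=h-186*X;E[2]=0
for ph in np.radians([20,40,60,78]):
    p,q=tcp(E+186*np.cos(ph)*X+(186*np.sin(ph)+17*np.cos(ph)+3)*Z,-X,A*(1-ph/np.radians(78)))
    move_linear(p,q,speed=130)
p,q=tcp(E+15*X+285*Z,-X,0);move_linear(p,q,speed=130)
print("w",get_grip_width(),get_force(),get_clock())
MX=dirv(-0.1);m=np.array([437.9,-183.6,3])
p,q=tcp(m+(110)*MX+282*Z,-MX,0);move_linear(p,q,speed=200)
dwell(0.5)
print("w",get_grip_width(),get_force(),get_clock(),get_joint_pos())
a,_=get_image("scene");b,_=get_image("top")
cv2.imwrite("pics/g2.png",np.hstack([cv2.resize(a[60:240,250:450],None,fx=2,fy=2),cv2.resize(b[120:300,290:490],None,fx=2,fy=2)]))
E
```

```text
tube [592.03614361 266.13334597  17.3379106 ]
w 9.974503766283087 [ 0.20486361 -0.19952594 -6.57265879] 8.3
w 10.106530172770723 [-0.50839321 -0.40598774 -5.63814848] 11.525 [-7.25186578e-02  3.10836240e-01  2.96212578e-01 -1.04981368e-06
 -1.55619727e+00 -2.74581612e-02]
```

View pics/g2.png

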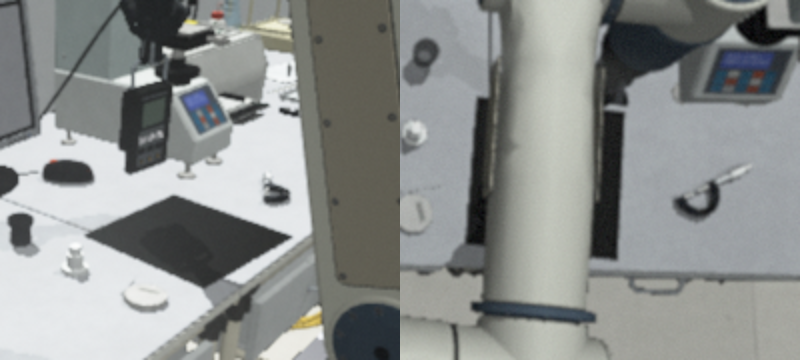

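It is hanging straight, with the screen towards the robot (scene crop (145,125)) and the mat below it. Next I lower it until it touches and lay it down.

```bash
python3 - <<'E'
from h import *
MX=dirv(-0.1);m=np.array([437.9,-183.6,0]);H=m+129*MX
f0=get_force()[2]
p,q=tcp(H+196*Z,-MX,0);move_linear(p,q,speed=120);dwell(.2);f0=get_force()[2]
z=196
while z>180:
    z-=1.5;p,q=tcp(H+z*Z,-MX,0);move_linear(p,q,speed=40)
    f=get_force()[2]
    if f>f0+1.5:break
print("contact z",z,f0,f)
E=H-17*MX;E[2]=z+0.3-186
for ph in np.radians(list(range(8,89,8))+[90]):
    b=A*ph/np.radians(90);r=0.8
    h=E+(17*np.cos(ph)-(186+r)*np.sin(ph))*MX+(17*np.sin(ph)+(186+r)*np.cos(ph))*Z
    p,q=tcp(h,MX,b,-1);move_linear(p,q,speed=90)
    if ph in np.radians([8,40,72]):print(np.degrees(ph),get_force())
print(h,get_force(),get_clock(),get_grip_width())
E
```

```text
contact z 188.5 -5.846961071571512 0.10251096238637517
8.0 [-0.26454234  0.36171966 -5.36147362]
40.0 [-21.3236358    7.03349703  58.70504356]
72.0 [-2.71308445  0.28957272 -0.65814806]
[ 363.47368844 -176.13246043   19.8       ] [-0.24487473  0.04644352 -2.9885474 ] 19.0917 10.236649477767033
```

```bash
python3 - <<'E'
from h import *
a,_=get_image("scene");b,_=get_image("top")
cv2.imwrite("pics/g3.png",np.hstack([cv2.resize(a[100:260,250:430],None,fx=2.2,fy=2.2),cv2.resize(b[140:300,300:480],None,fx=2.2,fy=2.2)]))
E
```

```text
(no output)
```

View pics/g3.png

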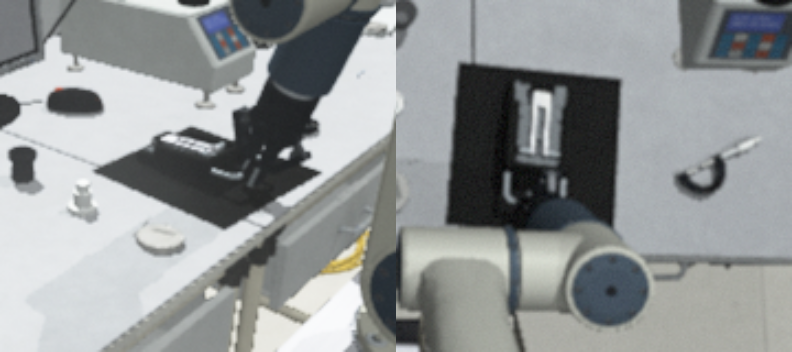

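It lies face down with its back and leg visible (top crop (540,120)). Next I let go, back off and measure the foot.

```bash
python3 - <<'E'
from h import *
print(get_tcp_pos())
let_go();dwell(.15);print(get_force())
q=get_eef_rot();z=Rn.from_quat(q).as_matrix()[:,2];t=np.array(get_tcp_pos())
move_linear(t-60*z,speed=120);MX=dirv(-.1);qq,_=quat(MX,0,-1)
move_linear(t-60*z+120*Z,qq,speed=200)
dwell(.3)
b,d=get_image("top");np.savez("top2.npz",im=b,d=d)
print(get_clock())
W=world("top",d);x0,y0=325,165
k=np.zeros(d.shape,np.uint8);R_=slice(y0,235),slice(x0,400);k[R_]=((W[R_][...,2]>22)&(W[R_][...,2]<60))*255
c=max(cv2.findContours(k,0,1)[0],key=cv2.contourArea);r=cv2.minAreaRect(c);print(r,ray("top",cv2.boxPoints(r),36).round().tolist())
cv2.imwrite("pics/g4.png",cv2.resize(b[160:250,310:420],None,fx=6,fy=6,interpolation=cv2.INTER_CUBIC))
E
```

```text
[ 360.40515013 -175.80074876   32.9681745 ]
[-0.93838521  1.1151661  -0.72838547]
21.8583
((364.8680114746094, 186.3477020263672), (29.425031661987305, 15.67435073852539), 4.085616588592529) [[484.0, -133.0, 36.0], [536.0, -137.0, 36.0], [531.0, -233.0, 36.0], [479.0, -228.0, 36.0]]
```

View pics/g4.png

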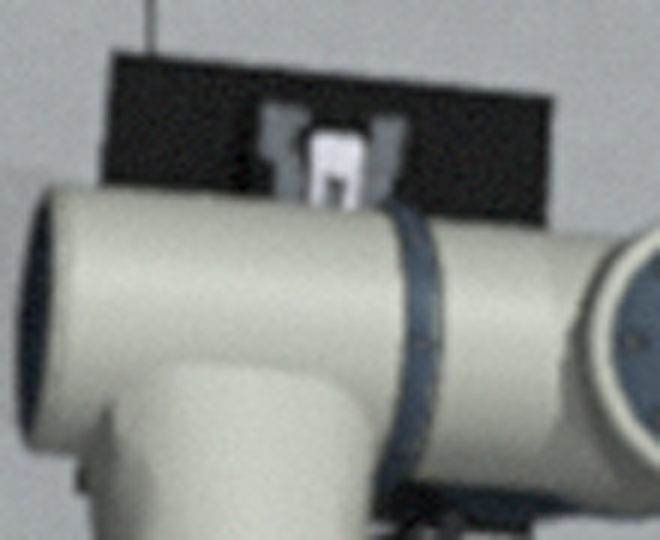

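```bash
python3 - <<'E'
from h import *
t=np.array(get_tcp_pos());j=np.array(get_joint_pos());j[0]+=0.8;set_joints(j);dwell(.1)
b,d=get_image("top");a,_=get_image("scene");np.savez("top3.npz",im=b,d=d);np.savez("scene3.npz",im=a)
W=world("top",d);print(get_clock())
s=slice(165,235),slice(330,395)
hz=W[...,2]
for v in range(174,222,2):print(v,*["%3d"%x for x in hz[v,345:388:3]])
cv2.imwrite("pics/g5.png",np.hstack([cv2.resize(b[165:235,325:400],None,fx=6,fy=6,interpolation=cv2.INTER_CUBIC),cv2.resize(a[140:210,300:360],None,fx=5,fy=6,interpolation=cv2.INTER_CUBIC)]))
E
```

```text
23.2
174   7   0   2   0   0   1   0  -6   0   4   1   0   4   1  -4
176   3   0   2   0   3  -5   6   4   4  -3   0   3   0  -5   5
178   5   3  17  17  22  11  19  19   0   1   2   0   4   3   3
180   0   0  15  20  15  27  38  32  35  22  14  20   2   0   1
182  -2   6  17  17  17  28  27  34  39  17  18  17   3  -1   0
184   1   0  21  18  15  19  28  31  33  20  22  24   3   5   0
186  -2   0  15  15  15  22  32  32  27  19  22  15   0   2   2
188   3   1  28  36  27  29  30  32  35  19  16  23   0   1   4
190   0  -2  33  31  29  30  33  20  28  24  31  41   0   1  -3
192   4   5  42  37  21  26  33 1470  27  30  34  38  -5   1   1
194   1   3  33  35  22  26  25  25  21  22  32  37   0   0   0
196   1   1  39  31  27  32  26  24  23  25  36  37   0   2  -2
198   2   7  37  32  26  19  23  26  24  27  35  33   4   8  -5
200  -3   8  38  35  29  24  28  23  26  27  32  36  -1   2  -2
202   3   9  32  40  15  29  29  29  19  22  36  40  -1  -2   2
204   0  20  35  35  25  33  27  34  20  24  35  34   4  -3   1
206   3  15  37  24  26  29  31  34  27  29  38  34  -1  -2  10
208  -2  20  35  30  30  34  31  37  21  26  36  31   1   1   0
210   4  21  36  37  41  36  33  33  30  31  31  40   0   4   0
212   5  24  33  30  22  24  21  37  33  36  35  38   2   0   3
214   3  29  39  27  24  27  28  26  26  26  32  24   4   0  -3
216   3  33  30  38  38  37  36  25  27  29  29   1   4   6   0
218   0  21  21  31  28  32  35  34  31  30  38   2   0   1   1
220   3  23   3   1   0   4  -1  12  16  28  32   0   4   2   6
```

View pics/g5.png

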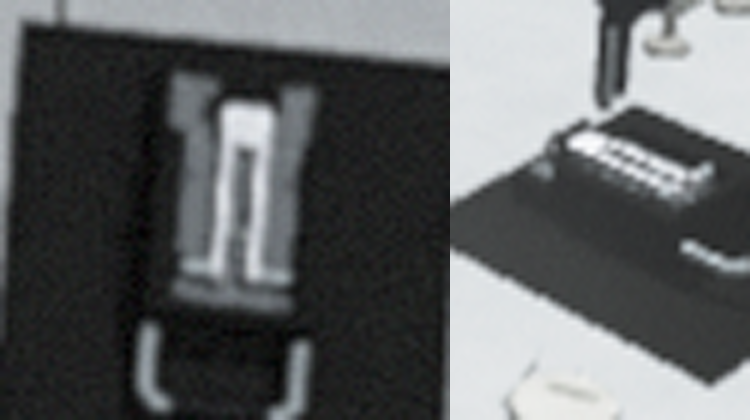

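The back, with the folded leg, is at top-crop (245,180), which is raw (366,195). The leg's end is at raw row ~181 and the handle at rows 220-233. I'll fit the housing outline to get the pose.

```bash
python3 - <<'E'
from h import *
f=np.load("top3.npz");im,d=f["im"],f["d"];W=world("top",d)
hz=cv2.medianBlur(W[...,2].astype(np.float32),3)
k=np.zeros(d.shape,np.uint8);k[170:219,335:395]=(hz[170:219,335:395]>10)*255
c=max(cv2.findContours(k,0,1)[0],key=cv2.contourArea);r=cv2.minAreaRect(c);print(r)
B=cv2.boxPoints(r);print(ray("top",B,28).round(1).tolist(),ray("top",r[0],28))
g=im.max(2)
w=np.zeros(d.shape,np.uint8);w[178:216,358:374]=(g[178:216,358:374]>170)*255
c=max(cv2.findContours(w,0,1)[0],key=cv2.contourArea);r=cv2.minAreaRect(c);print("leg",r,ray("top",cv2.boxPoints(r),33).round(1).tolist())
# foot: heights over cut-away
v,u=np.nonzero(hz[176:187,355:378]>25);print("foot",ray("top",(u.mean()+355,v.mean()+176),33),u.min()+355,u.max()+355,v.min()+176)
# handle arms bright
w=np.zeros(d.shape,np.uint8);w[217:236,344:380]=(g[217:236,344:380]>110)*255
v,u=np.nonzero(w);print("handle",u.min(),u.max(),v.min(),v.max(),ray("top",[(u.min(),220),(u.max(),223),((u.min()+u.max())/2,v.max())],22).round(1).tolist())
E
```

```text
((363.7441101074219, 198.32647705078125), (30.831995010375977, 41.64619827270508), 4.39870548248291)
[[403.1, -124.5, 28.0], [541.1, -136.4, 28.0], [535.7, -237.6, 28.0], [397.9, -224.0, 28.0]] [[ 468.8862386  -180.58311298   28.        ]]
leg ((364.0461120605469, 196.42369079589844), (10.047898292541504, 27.551977157592773), 4.5739216804504395) [[430.0, -159.9, 33.0], [521.1, -168.5, 33.0], [519.2, -201.2, 33.0], [428.2, -192.3, 33.0]]
foot [[ 520.91702253 -185.67905035   33.        ]] 360 371 179
handle 348 375 220 235 [[397.0, -129.6, 22.0], [389.5, -217.2, 22.0], [349.3, -172.7, 22.0]]
```

```bash
python3 - <<'E'
from h import *
MX=dirv(-.092);F=np.array([526.5,-186,29.]);P=F-98*MX;P[2]=32
j0=np.array(get_joint_pos());best=None
for f in(1,-1):
    q,_=quat(dirv(-.092+np.pi/2),0,f);s=solve_ik(F+116*Z,q)
    if s is not None and (best is None or abs(s[5])<abs(best[1][5])):best=(q,s)
q=best[0];print(best[1]);T=np.array([0,0,16.5])
move_to(F+T+60*Z,q);move_linear(F+T,speed=100);close(30);print("w",get_grip_width(),get_force())
for th in[.15,.3,.45,.6,.75,.9,1.0,1.05]:
    a=th-.03;p=P+98*np.cos(a)*MX+98*np.sin(a)*Z+T
    move_linear(p,speed=80);print(th,np.round(get_force(),1),round(get_grip_width(),1))
print(get_clock())
a,_=get_image("scene");cv2.imwrite("pics/g6.png",cv2.resize(a[100:210,280:400],None,fx=5,fy=5))
E
```

```text
[-0.05943028  0.32746259 -0.07267808  0.         -1.17065566  1.5382266 ]
w 35.15280828119042 [-1.56098645 -1.4329545   4.04051363]
0.15 [ 0.8  0.3 -3.1] 35.2
0.3 [ 1.  -0.2 -2.7] 35.1
0.45 [-0.3 -0.6 -1.4] 34.8
0.6 [ 0.8 -0.6 -1.9] 34.9
0.75 [-0.4 -0.7 -1.9] 34.7
0.9 [-0.7 -1.3 -2. ] 34.8
1.0 [-2.6 -1.1 -3.7] 34.6
1.05 [-2.   0.5 -3.2] 35.2
28.4
```

View pics/g6.png

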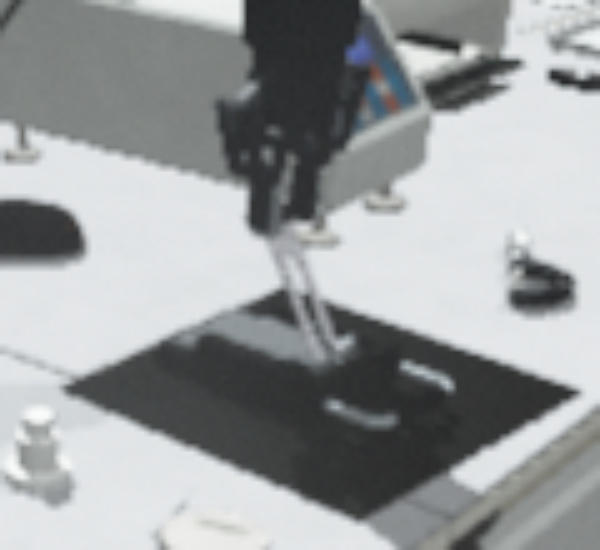

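The leg is out at scene crop (300,290), with the foot still in the jaws. Next I release it and take the handle again.

```bash
python3 - <<'E'
from h import *
let_go();t=np.array(get_tcp_pos());move_linear(t+80*Z,speed=200)
dwell(.1);b,d=get_image("top");W=world("top",d)
MX=dirv(-.092);h=np.array([355.,-170.8,20.])
p,q=tcp(h-3*MX,MX,A,-1);print("ik",solve_ik(p,q))
p2,q2=tcp(h-3*MX+100*Z,MX,A,-1);s=solve_ik(p2,q2);print(s)
move_to(p2,q2)
b,_=get_image("top");a,_=get_image("scene");print(get_clock())
cv2.imwrite("pics/g7.png",np.hstack([cv2.resize(b[165:245,320:420],None,fx=4,fy=4),cv2.resize(a[120:200,300:400],None,fx=4,fy=4)]))
E
```

```text
ik [-0.02604244 -0.00571089 -0.92547046  0.06144083 -0.33810724 -0.12070837]
[-0.02517617 -0.18899012 -0.73456565  0.03158895 -0.71196441 -0.08748103]
31.2417
```

View pics/g7.png

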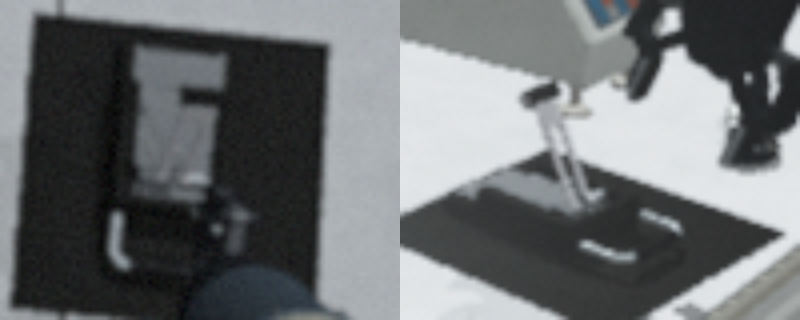

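```bash
python3 - <<'E'
from h import *
MX=dirv(-.092);h=np.array([355.,-170.8,20.])
p,q=tcp(h-3*MX,MX,A,-1);move_linear(p,q,speed=100);close(40);print("w",get_grip_width(),get_force())
t=np.array(get_tcp_pos());h=t+13*Rn.from_quat(get_eef_rot()).as_matrix()[:,2];print(h)
E=h+186*MX;E[2]=h[2]-17
for ph in np.radians([75,60,45,30,15]):
    r=2;hh=E+(17*np.cos(ph)-(186+r)*np.sin(ph))*MX+(17*np.sin(ph)+(186+r)*np.cos(ph))*Z
    p,q=tcp(hh,MX,A*ph/1.57,-1);move_linear(p,q,speed=120);print(np.round(get_force(),1))
p,q=tcp(E+10*MX+260*Z,MX,0,-1);move_linear(p,q,speed=100)
MM=dirv(-.095);m=np.array([437.9,-183.6,0]);H=m-45*MM
p,q=tcp(H+230*Z,MM,0,-1);move_linear(p,q,speed=120)
p,q=tcp(H+200*Z,MM,0,-1);move_linear(p,q,speed=80);dwell(.4)
print("w",get_grip_width(),get_force(),get_clock(),get_tcp_pos())
a,_=get_image("scene");cv2.imwrite("pics/g8.png",cv2.resize(a[60:210,280:430],None,fx=4,fy=4))
E
```

```text
w 10.485739709106642 [ 3.80637657 -0.2661694   5.94402181]
[ 356.30777029 -170.67786344   22.47995481]
[ 1.5 -0.3 -2.9]
[-0.3 -1.2 -3.5]
[ 1.1 -0.2 -2.7]
[-1.2 -0.5 -0.2]
[-0.2 -0.1 -2.7]
w 10.400849566649894 [ 0.13991297  0.28124193 -6.39303902] 39.3583 [ 393.22581855 -179.34936224  213.24601643]
```

View pics/g8.png

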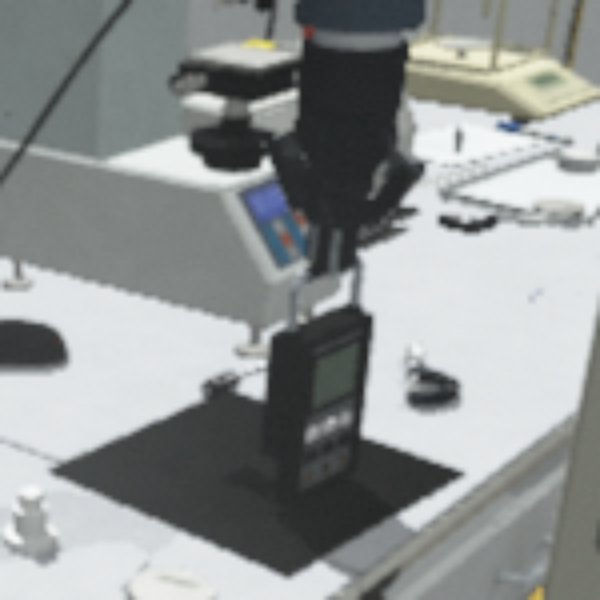

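It hangs screen-forward over the mat, with the leg still out behind it (foot at crop (212,385)). Next is the force-guided landing, then leaning it back.

```bash
python3 - <<'E'
from h import *
MM=dirv(-.095);m=np.array([437.9,-183.6,0]);H=m-45*MM
def go(x,z,s=60):
    p,q=tcp(H+x*MM+z*Z,MM,0,-1);move_linear(p,q,speed=s);return get_force()[2]
dwell(.1);f0=get_force()[2];z=200
while z>180:
    z-=1;f=go(0,z,40)
    if f>f0+2:break
print("contact",z,f0,f,get_clock())
zc=z+186*(1-1)-186
for ps in[2,4,6,9,12,15,18,21,24,26.5,28,29]:
    a=np.radians(ps);x=186*np.sin(a)
    z=zc+186*np.cos(a);f=go(x,z)
    for _ in range(4):
        if f<f0+1.2: zc-=.7
        elif f>f0+9: zc+=.5
        else:break
        z=zc+186*np.cos(a);f=go(x,z,40)
    print(ps,round(zc,1),np.round(get_force(),1))
    if ps>=26 and f>-1.5:break
print(get_clock(),get_tcp_pos())
a,_=get_image("scene");b,_=get_image("top");np.savez("l.npz",a=a,b=b);cv2.imwrite("pics/g9.png",cv2.resize(a[90:210,270:420],None,fx=4,fy=4))
E
```

```text
contact 192 -6.36455817172622 -2.4941285237458786 41.5083
2 6 [-0.5  0.6 -1.1]
4 6 [-0.2 -0.3 -0.5]
6 6 [ 0.3 -0.5 -1.5]
9 6 [-0.1 -0.5 -2.7]
12 6 [-1.1 -0.1 -4.1]
15 6 [-1.5 -0.5 -4.4]
18 6 [-0.4  0.1 -3.9]
21 6 [ 0.2  0.3 -3.6]
24 6 [ 0.   0.5 -1.7]
26.5 6 [ 0.8  0.5 -2.2]
28 6 [-0.2  0.6 -1.5]
44.6667 [ 480.36004401 -187.68197921  183.25174019]
```

View pics/g9.png

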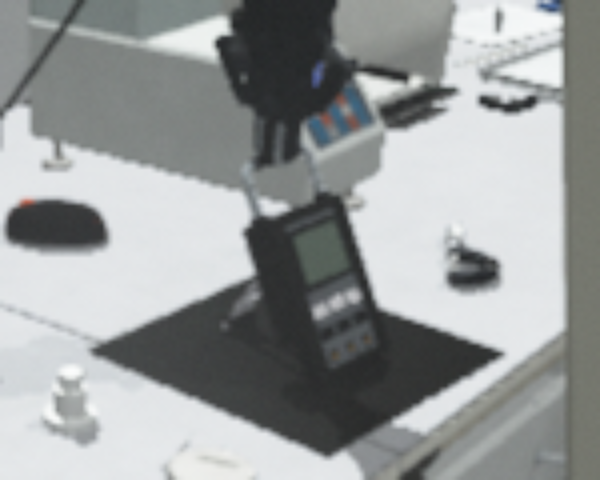

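```bash
python3 - <<'E'
from h import *
MM=dirv(-.095);t=np.array(get_tcp_pos());t0=t.copy()
dwell(.1)
for i in range(10):
    t=t+.8*MM-.45*Z;move_linear(t,speed=30);dwell(.05);F=get_force();print(np.round(F,1))
    if F[2]>1.5 :break
print(t-t0,get_clock())
a,_=get_image("scene");np.savez("l.npz",a=a);cv2.imwrite("pics/g10.png",cv2.resize(a[100:200,290:390],None,fx=6,fy=6,interpolation=cv2.INTER_CUBIC))
E
```

```text
[ 0.8  0.2 -2.3]
[-2.5  1.   3. ]
[ 1.59278543 -0.15177147 -0.9       ] 45.4667
```

The force jumped to +3 N with a push back, so the foot has landed. Next I release, rise straight up and check numerically.

```bash
python3 - <<'E'
from h import *
let_go();dwell(.3);print(get_force())
t=np.array(get_tcp_pos());move_linear(t+30*Z,speed=60);move_linear(t+150*Z,speed=150)
j=np.array(get_joint_pos());j[0]+=0.8;set_joints(j);dwell(.4)
b,d=get_image("top");a,ds=get_image("scene");print(get_clock(),get_force())
p0=np.load("l.npz")["a"];print("scene diff meter region",np.abs(a[155:185,320:370].astype(int)-p0[155:185,320:370]).mean())
mat=np.array([437.9,-183.6,3]);c,s=np.cos(-.095),np.sin(-.095)
for n,dd in(("top",d),("scene",ds)):
    W=world(n,dd).reshape(-1,3);W=W[(W[:,2]<220)];L=(W-mat)@np.array([[c,-s,0],[s,c,0],[0,0,1]])
    k=(np.abs(L[:,:2])<125).all(1)&(L[:,2]>10);L=L[k];print(n,len(L))
    for lo in range(10,190,20):
        q=L[(L[:,2]>=lo)&(L[:,2]<lo+20)]
        if len(q)>5:print(lo,len(q),np.percentile(q[:,0],[5,50,95]).round(),np.percentile(q[:,1],[5,50,95]).round())
# screen plane normal from scene depth around the front face
W=world("scene",ds);L=(W-mat)@np.array([[c,-s,0],[s,c,0],[0,0,1]]);q=L[(np.abs(L[...,1])<35)&(L[...,2]>25)&(L[...,2]<115)&(np.abs(L[...,0])<100)]
for _ in range(4):
    A_=np.c_[q[:,1:],np.ones(len(q))];x=np.linalg.lstsq(A_,q[:,0],rcond=None)[0];r=q[:,0]-A_@x;q=q[np.abs(r)<max(6,1.5*r.std())]
n=np.array([-1,x[0],x[1]]);n/=np.linalg.norm(n);print("normal",n,"tilt deg",np.degrees(np.arccos(n[2])),len(q))
E
```

```text
[-0.72107737 -0.333892   -0.7510825 ]
50.125 [-0.35137607  0.52045552 -0.76421857]
scene diff meter region 2.6564444444444444
top 1267
10 161 [-61. -54.  63.] [-37.   4.  48.]
30 145 [-50. -43.  51.] [-38.   5.  50.]
50 145 [-38. -32. -15.] [-39.   8.  50.]
70 145 [-27. -21. -11.] [-39.   8.  50.]
90 154 [-17. -10.   7.] [-39.   8.  50.]
110 360 [-5. 10. 29.] [-39.   3.  47.]
130 42 [ 2. 23. 31.] [-40.  -0.  47.]
150 103 [33. 38. 45.] [-37.   2.  43.]
170 12 [36. 40. 44.] [-20.   7.  30.]
scene 1226
10 183 [-57. -49.  63.] [-37.   9.  50.]
30 193 [-45. -38.  49.] [-36.  17.  51.]
50 186 [-35. -27.   0.] [-37.  22.  52.]
70 182 [-24. -17.   9.] [-38.  20.  52.]
90 186 [-13.  -6.  22.] [-34.  24.  52.]
110 185 [-2.  5. 25.] [-39.  13.  50.]
130 36 [23. 30. 36.] [-40.   5.  48.]
150 75 [36. 39. 45.] [-36.   6.  45.]
normal [-0.88332777  0.0070494   0.46870284] tilt deg 62.049872240433345 442
```

The meter stands alone. The screen normal is 62.0° from vertical and faces the robot. The bottom edge is at about −58 mm and the foot at about +63 mm in the mat frame. I'm handing it in.

```bash
python3 - <<'E'
from h import *
b,d=get_image("top");b0=np.load("top.npz")["im"]
for n,(x0,y0,x1,y1) in dict(turned=(286,172,306,200),loupe=(292,136,314,158),round=(284,212,308,240),square=(125,210,150,234)).items():
    s=cv2.phaseCorrelate(*[cv2.cvtColor(i[y0:y1,x0:x1],6).astype(np.float32) for i in(b0,b)]);print(n,s)
close_job();print(get_clock())
E
```

```text
turned ((-0.12370441629174778, 0.2687931199152569), 0.9434711329142252)
loupe ((-0.09299104247206635, 0.11098442222434102), 0.9678784857193629)
round ((0.11864806531041161, 0.024769700157033725), 0.7920554545190599)
square ((1.1754392531693512, -0.12155213251423369), 0.3923678398132324)
the job is handed in; nothing more can be done
the job is handed in; nothing more can be done
```

The meter is standing on its locked prop leg on the mat, screen towards the robot, and the job was handed in at about 50 s of the 72 s allowed. I lifted it by the handle, laid it face down on the mat and let go. Then I swung the leg out past centre, took the handle again, set it down by force feel and released it.

**Last checks, after the gripper had backed away:**
- **Tilt:** the screen normal is 62.0° from vertical and about 0.5° off the mat's axis.
- **Position:** the bottom edge is about 58 mm in front of the mat's centre and the foot about 63 mm behind it, so both are on the mat. I saw the leg stay out by itself before taking the handle again, and the final tilt and foot position fit that.
- **Bystanders:** the turned part, loupe and round block are within 0.3 pixel (about 1 mm) of where they started. The square block showed about 1.2 pixels (4 mm), but the match was poor and the arm never went near it.

**What did not go cleanly:**
- **Laying down:** the wrist force reached at least about 60 N for a moment, because the bottom edge jammed before sliding. That is under the 120 N limit.
- **First release:** the meter ended up about 8 mm from where I had set it down, probably pushed by the opening fingers. It stayed well inside the limits.
- **Last picture:** it was refused because I had used all 12 views, so the final state was checked from depth data only.

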